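# Slide a clamped plate out to the pointer and hold it

### The job

The bare aluminium plate on the grey bench riser has to stick out so that a bracket can be fitted under it. Throw the toggle clamp fully open, then slide the plate straight out along the riser, flat on it and without lifting it, until its leading end (the end away from the clamp) is exactly level with the tip of the pointer stand. It would tip over there, so finish while holding it, still and level with its tail resting on the riser, and leave the clamp open and the other things on the bench where they are.

Things in the scene. Friction and masses are not known exactly. Their poses are not given: they have to be found in the camera images.
- riser: fixed grey painted bench riser, 100 (x) x 264 (y) x 60 mm high, a table-like slab on two legs. Origin: centre of its footprint on the worktop; +z up, local y along its length. The plate lies on its top (z = 60 mm) along its centre line and is slid out over its -y end; the clamp stands at the +y end. At yaw 0 its -y points to the robot's right. The yaw varies by up to 0.25 rad.
- riser_edge (a point): middle of the riser's top edge over which the plate is slid out: riser frame (0, -132, 60) mm
- plate: loose flat bare-aluminium plate with seven small dark holes, 50 (x) x 260 (y) x 10 mm thick, about 0.35 kg, balanced at its middle. Origin: centre of its underside; its long axis y is parallel to the riser's y. At the start its leading end overhangs the riser's edge by 40 to 65 mm and its tail is under the clamp's foot; at the mark it overhangs by 150 to 190 mm, more than half its length.
- plate_front (a point): middle of the plate's leading end face, plate frame (0, -130, 5) mm
- plate_tail (a point): middle of the lower edge of the plate's tail end, plate frame (0, +130, 0) mm
- pointer: fixed pointer stand: 44 mm round foot, 8 mm post 76 mm high, and a horizontal 6 mm needle tapering to a tip. It stands beside the plate's path, on the far side from the robot, parallel to the riser. Origin: under the post, on the worktop
- mark (a point): tip of the pointer's needle, 40 mm from the post towards the plate's path (pointer frame -x), 65 mm above the worktop (mid-thickness of the plate), about 25 mm to the side of the plate. It has the riser's yaw, so the plate's leading end is level with it when both have the same y along the riser
- clamp (a joint): toggle clamp hinge, rad: about 0 shut (arm level, its rubber foot pressing on the plate with about 1.6 N, handle upright), 1.5 fully open (arm upright, handle lying back level, away from the plate). Its own weight takes it over centre: past 0.75 rad (not before) it falls open by itself; less than 3 N at the handle moves it
- clamp_pivot (a point): the clamp's hinge axis, along the riser's x: riser frame (0, +108, 95) mm. At 0 rad the arm reaches 65 mm towards -y and the handle stands up
- clamp_handle (a point): point in the black round handle grip (18 mm thick, from 33 to 97 mm from the pivot), 80 mm from the pivot; it moves with the handle. Opening swings it from above the pivot towards the riser's +y and down
- beaker: bystander: small clear beaker, 58 mm wide, 70 mm high, origin under its centre
- vial_block: bystander: grey drilled vial block, 66 x 115 x 24 mm, origin under its centre
- timer: bystander: white bench timer, 62 x 66 x 19 mm, origin under its centre
- collar: bystander: beige ring, 47 mm wide, 16 mm high, origin under its centre
Things that resemble listed ones, but are neither listed nor needed, are in the scene too. Leave any red look-alike of the pointer alone.

How it is judged:
By the outcome, as a careful person would: the job done as asked, in the order asked, and still so for the second after the job is handed in, while the arm keeps its last pose, push and grip.
It also fails if it takes over 48 s, if anything falls off the work surface, if the arm or the gripper's body presses on something with over 40 N, if the wrist force passes 120 N, or if a joint passes its speed limit or range.

### The arm

A 6-joint arm with a two-finger parallel gripper is mounted at the origin on a cart in front of the work surface, level with it; the furniture and walls round the work are solid. World frame = base frame: x ahead of the robot, y to its left, z up, the work surface at z = 0. Lengths are in m, angles in rad, forces in N, time in s.
With the tool pointing down it reaches from about 0.2 to 0.875 m from the base axis. Payload 3.4 kg.
Tool frame: the origin (TCP) lies midway between the tips of the shut fingers; the grasp point (between the pads) lies 19 mm behind it; z points along the fingers, y is the line along which they close (so a half turn about z gives the same grasp; the last joint's range is limited). The gripper opens to 94 mm and grips with 3 to 60 N. Pads are 16 mm wide; open, the fingers measure 119 mm over their backs; the gripper's body (75 mm by 177 mm) begins 78 mm behind the grasp point.
Start: joints at [-0.121, 0.276, 1.505, -0, 1.361, -0.121], TCP at [0.575, -0, 0.185] pointing down, gripper open.
Joint ranges: [-2.89, 2.89], [-0.75, 2.08], [0.22, 2.7], [-1.18, 4.32], [0.11, 2.71], [-2.7, 2.7]. Speed limits (rad/s): [2.57, 2.57, 3.14, 3.14, 3.14, 3.14].

### API

Orientations are given as a 3x3 rotation matrix whose columns are the frame's x, y, z axes.
In Python, from cell import bot, cams, job gives the robot as it stands.
- The arm moves only by the shell command python3 -m crank 'ROWS' [OPENING] [FORCE]. ROWS is JSON, one flat list of numbers, 6 for each row, row after row: the shift along the tool's x, y, z in units of 400 mm (1.0 is 400 mm), then the turn, a rotation vector about the tool's x, y, z in units of 2 pi rad (1.0 is 2 pi rad). In form: [x, y, z, wx, wy, wz, x, y, z, wx, wy, wz, ...]. A call has 1 to 20 rows; each row shifts and turns the commanded pose from where the row before left it, along the tool's axes as they then stand; what a row does not reach is not made up. A row lasts 1/12 s, in which the tool goes at most 41.7 mm and 7.16 degrees, less where a joint would pass 70% of its speed; a pose out of reach is approached as far as the arm can. A call with a number of a shift or a turn outside -1 to 1 is refused whole. A call with a gripper value outside its range is refused whole. OPENING is the finger opening in mm, from 0 to 94, set as the call begins (- or left out, the last holds). The fingers move at their own pace and stop on an object; FORCE is the grip in N (left out, the last holds). Time passes only in rows, so rows that do not move let the fingers close. It gives the time, the measured TCP pose, the force, the opening and the grip force at its end, in the units of the state.
- bot.get_state(): the state, without advancing time (a new reading comes with each control period).
- cams.camera(name): name is "scene" or "side" or "wrist"; returns a dict with "img" (400x640x3 uint8, red, green, blue), "z_map" (400x640 float32, m along the optical axis (not along the pixel's ray), 0 where there is no reading), "intrinsics" (3x3 intrinsics, pixels), "extrinsics" (4x4, takes a point from camera to world coordinates). Camera axes: x right, y up, looking along -z (the intrinsics and any distortion apply to the point x, -y, -z); pixel columns grow to the right and rows downward; lengths in m; the calibration is good to about 2 mm. A picture is of the moment at which its call begins.
- job.hand_in(): hands the job in; it is judged then, once.
The state is a dict: "time": time; "joint_pos": joint angles; "dq": joint speeds; "joint_efforts": joint torques, N m; "eef_pos": TCP position; "orientation": TCP orientation; "contact_force": force on the tool from outside, world axes, zero at the start; "ft_torque": the same for the moment, N m; "finger_gap": finger opening in m; "finger_force": force on a finger pad.
Only numpy, scipy, OpenCV 4.12 (cv2) and the standard library are available. Lean on these libraries where they do the work, as an engineer would, in place of code of your own. Each camera call takes 0.05 s, during which the arm holds its last target. There are 200 camera calls.

## Working session

There is one attempt and no reset: what is moved stays moved. The work goes in short steps, Python scripts to look and compute and a shell command to move; the robot and the scene stay as the last step left them, time stands still between calls to the robot, and variables do not carry over. Pictures are saved under pics/ and viewed, at most 10 in all, crops included, and the job is handed in when it is done.

```bash
mkdir -p pics; ls; python3 - <<'E'
from cell import bot,cams,job
import cv2,numpy as np
s=bot.get_state();print(s['time'],s['eef_pos'],s['orientation'],s['finger_gap'])
for n in ['scene','side','wrist']:
    c=cams.camera(n);np.savez('pics/'+n+'.npz',**c)
    cv2.imwrite(f'pics/{n}0.png',c['img'][...,::-1]);print(n,c['intrinsics'],np.round(c['extrinsics'],3))
E
```

```text
pics
0.0 [5.74416394e-01 6.05959851e-05 1.83925055e-01] [[ 1.02046981e-05  9.99998452e-01 -1.75975664e-03]
 [ 9.99999977e-01 -9.82499480e-06  2.15778827e-04]
 [ 2.15761203e-04 -1.75975880e-03 -9.99998428e-01]] 0.09393256748760326
scene [[364.45506767   0.         319.40065656]
 [  0.         364.45506767 199.3015454 ]
 [  0.           0.           1.        ]] [[-0.795  0.397 -0.458  0.181]
 [-0.606 -0.504  0.616  0.522]
 [ 0.014  0.767  0.641  0.678]
 [ 0.     0.     0.     1.   ]]
side [[415.28459034   0.         321.83284631]
 [  0.         415.28459034 198.76681444]
 [  0.           0.           1.        ]] [[ 0.57  -0.45   0.687  1.128]
 [ 0.822  0.308 -0.48  -0.425]
 [ 0.005  0.838  0.545  0.587]
 [ 0.     0.     0.     1.   ]]
wrist [[334.97364411   0.         318.74944008]
 [  0.         334.97364411 207.36037888]
 [  0.           0.           1.        ]] [[ 1.     0.001  0.002  0.574]
 [-0.001  0.962  0.274  0.081]
 [-0.002 -0.274  0.962  0.384]
 [ 0.     0.     0.     1.   ]]
```

View pics/scene0.png

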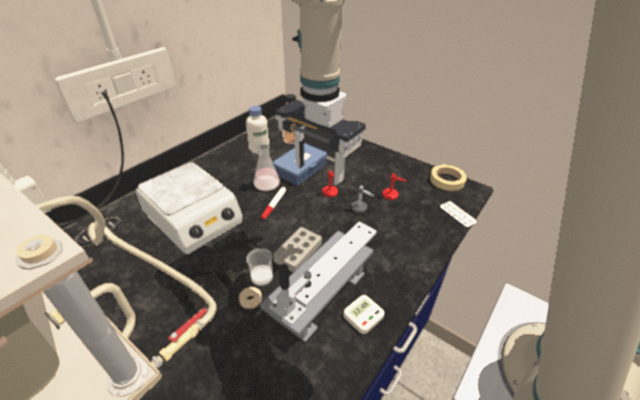

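View pics/side0.png

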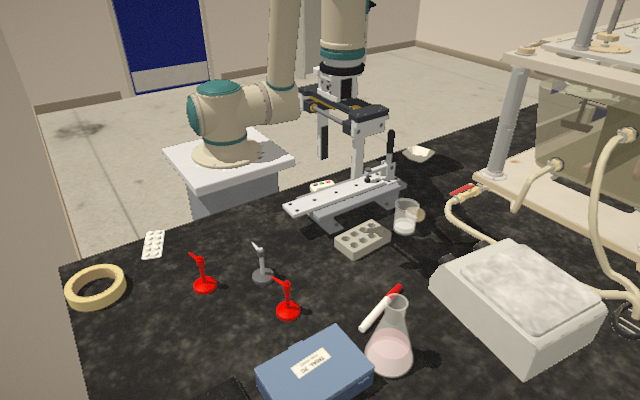

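View pics/wrist0.png

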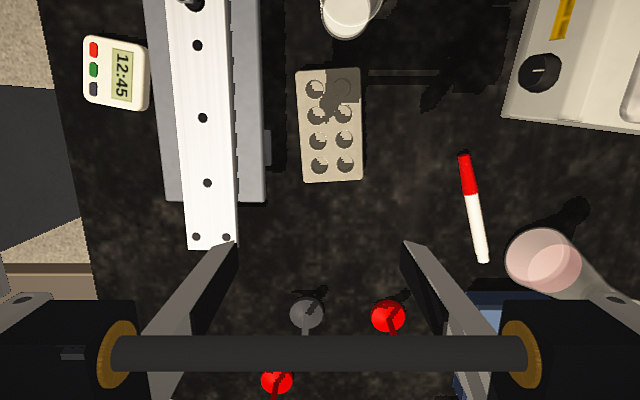

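The scene and side views show the riser with the plate, and the clamp at its +y end with the handle upright (side view, about (391,145)). The grey pointer is at about (262,265) in the side view, with its tip near (255,245), between two red look-alikes. The wrist view shows the plate's leading end at about (187–237, 249).

```bash
cat > h.py <<'E'
import numpy as np,cv2
def world(c):
    K=c['intrinsics'];E=c['extrinsics'];z=c['z_map'];v,u=np.mgrid[:z.shape[0],:z.shape[1]]
    P=np.stack([(u-K[0,2])/K[0,0]*z,-(v-K[1,2])/K[1,1]*z,-z,np.ones_like(z)],-1)@E.T
    P=P[...,:3];P[z<=0]=np.nan;return P
def ray(c,u,v):
    K=c['intrinsics'];E=c['extrinsics']
    return E[:3,3],E[:3,:3]@np.array([(u-K[0,2])/K[0,0],-(v-K[1,2])/K[1,1],-1])
def onplane(c,u,v,z):
    o,d=ray(c,u,v);return o+d*(z-o[2])/d[2]
def rect(p):
    r=cv2.minAreaRect((p*1000).astype(np.float32));return r,cv2.boxPoints(r)
def biggest(m):
    n,l,s,_=cv2.connectedComponentsWithStats(m.astype(np.uint8));return l==1+np.argmax(s[1:,4])
E
python3 - <<'E'
import numpy as np,cv2
from h import *
for n in ['scene','side','wrist']:
    c=dict(np.load(f'pics/{n}.npz'));P=world(c);im=c['img'].astype(int);reg=(P[...,0]>.25)&(P[...,0]<.65)&(P[...,1]>-.35)&(P[...,1]<.4)
    for nm,lo,hi,br in [('plate',.064,.076,1),('riser',.054,.064,0)]:
        m=reg&(P[...,2]>lo)&(P[...,2]<hi)
        if br: m&=im.min(-1)>150
        else: m&=im.min(-1)<235
        m=biggest(m)
        r,b=rect(P[m][:,:2]);print(n,nm,m.sum(),np.round(np.nanmedian(P[m][:,2]),4),np.round(r[0],1),np.round(r[1],1),round(r[2],2),np.round(b).tolist())
    # dark handle
    m=reg&(P[...,2]>.12)&(P[...,2]<.2)&(im.max(-1)<70)&(P[...,1]>.08)
    if m.any(): 
        q=P[biggest(m)];print('handle',len(q),np.round(np.median(q,0),3),q.min(0).round(3),q.max(0).round(3))
    # pointer: grey, height 0.03-.1
    m=(P[...,0]>.45)&(P[...,0]<.7)&(P[...,1]>-.25)&(P[...,1]<0)&(P[...,2]>.005)&(P[...,2]<.1)&(np.ptp(im,axis=-1)<25)
    nn,l,s,ce=cv2.connectedComponentsWithStats(m.astype(np.uint8))
    for i in range(1,nn):
        if s[i,4]>25: q=P[l==i];print('ptr',s[i],q.min(0).round(3),q.max(0).round(3))
ims=[]
for n,(x,y,w,h) in dict(side=(235,225,60,60),scene=(335,175,60,60)).items():
    c=np.load(f'pics/{n}.npz');ims.append(cv2.resize(c['img'][y:y+h,x:x+w],None,fx=6.5,fy=6.5,interpolation=0))
cv2.imwrite('pics/ptr1.png',np.hstack(ims)[...,::-1])
E
```

```text
scene plate 1867 0.0683 [468.3  75.3] [260.6  51.7] 88.79 [[440.0, -54.0], [491.0, -56.0], [497.0, 205.0], [445.0, 206.0]]
scene riser 1985 0.0586 [469.6 103.1] [309.7 100.2] 89.23 [[417.0, -51.0], [518.0, -52.0], [522.0, 257.0], [422.0, 259.0]]
handle 215 [0.467 0.238 0.171] [0.462 0.226 0.135] [0.478 0.243 0.191]
ptr [352 186  22  26 194] [ 0.518 -0.19   0.005] [ 0.579 -0.147  0.077]
ptr [346 222  27  20 279] [ 0.45  -0.055  0.066] [ 0.491 -0.001  0.071]
side plate 1211 0.0688 [469.5  73. ] [260.6  53.1] 88.83 [[440.0, -57.0], [493.0, -58.0], [499.0, 203.0], [446.0, 204.0]]
side riser 1078 0.059 [483.2 116.7] [ 82.8 272.6] 0.34 [[441.0, 253.0], [443.0, -20.0], [525.0, -19.0], [524.0, 253.0]]
handle 142 [0.479 0.227 0.162] [0.47  0.221 0.133] [0.483 0.238 0.189]
ptr [283 199  40  23 445] [ 0.45  -0.057  0.046] [ 0.521 -0.     0.071]
ptr [251 241  23  43 392] [ 0.519 -0.193  0.005] [ 0.58  -0.15   0.076]
wrist plate 12793 0.0701 [467.6  59.2] [224.1  50.4] 88.76 [[440.0, -52.0], [490.0, -53.0], [495.0, 171.0], [445.0, 172.0]]
wrist riser 6280 0.06 [506.7  80.7] [187.9  28.1] 88.83 [[491.0, -13.0], [519.0, -13.0], [523.0, 174.0], [495.0, 175.0]]
ptr [ 191  195   75   55 2099] [ 0.45  -0.053  0.052] [ 0.519 -0.     0.073]
ptr [289 298  34  38 859] [ 0.535 -0.189  0.005] [ 0.578 -0.146  0.057]
```

View pics/ptr1.png

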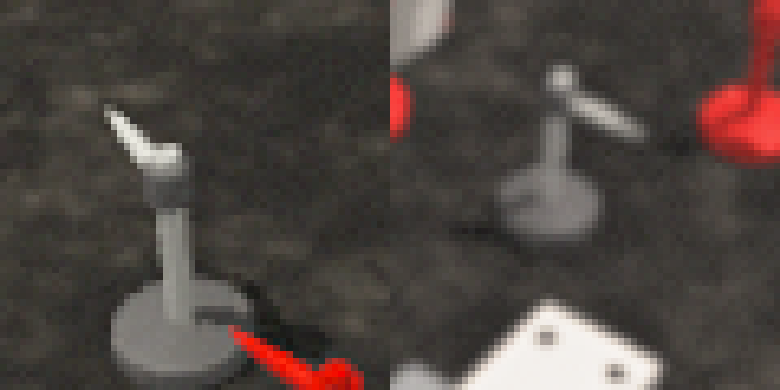

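The crop shows the needle tip at about (251.2, 241.5) in the side view and (374.2, 195.9) in the scene view. I'll triangulate it and start moving to the front of the handle with the fingers shut.

```bash
python3 - <<'E'
import numpy as np
from h import *
C={n:dict(np.load(f'pics/{n}.npz')) for n in ['scene','side','wrist']}
a,d=ray(C['side'],251.2,241.5);b,e=ray(C['scene'],374.2,195.9)
t=np.linalg.lstsq(np.c_[d,-e],b-a,rcond=None)[0];print('tip',a+d*t[0],b+e*t[1])
print(onplane(C['side'],251.2,241.5,.065),onplane(C['scene'],374.2,195.9,.065))
for n,c in C.items():
    P=world(c);im=c['img'].astype(int);m=(im[...,0]>120)&(im[...,1]<60)&(P[...,0]>.4)&(P[...,0]<.7)&(P[...,1]<-.05)&(P[...,2]>.03)
    k,l,s,_=cv2.connectedComponentsWithStats(m.astype(np.uint8))
    for i in range(1,k):
        if s[i,4]>15:q=P[l==i];print(n,'red',q.min(0).round(3),q.max(0).round(3))
E
python3 -m crank '[0.06,-0.032,0,0,0,0, 0.06,-0.032,0,0,0,0, 0.06,-0.032,0,0,0,0, 0.06,-0.032,0,0,0,0, 0.06,-0.032,0,0,0,0, 0.06,-0.032,0,0,0,0, 0.06,-0.032,0,0,0,0, 0.06,-0.032,0,0,0,0, 0,0,0.045,0,0,0, 0,0,0.045,0,0,0, 0,0,0,0,0,0, 0,0,0,0,0,0]' 0 20
```

```text
tip [ 0.5157637  -0.16884545  0.06177553] [ 0.51432904 -0.17036406  0.06270907]
[ 0.51952713 -0.17041864  0.065     ] [ 0.51308914 -0.16778439  0.065     ]
scene red [ 0.656 -0.177  0.031] [ 0.668 -0.167  0.075]
scene red [ 0.482 -0.285  0.031] [ 0.521 -0.266  0.075]
side red [ 0.481 -0.285  0.031] [ 0.524 -0.269  0.077]
side red [ 0.628 -0.186  0.031] [ 0.67  -0.169  0.077]
time: 1.15
eef_pos: [0.4717, 0.1919, 0.1481]
orientation: [[-0.0, 1.0, -0.002], [1.0, 0.0, -0.001], [-0.001, -0.002, -1.0]]
contact_force: [0.6, 0.2, 0.3]
finger_gap: 0.0173
finger_force: 0.0
```

```bash
python3 -m crank '[0.02,0,0,0,0,0, 0.02,0,0,0,0,0, 0.02,0,0,0,0,0, 0.02,0,0,0,0,0, 0.02,0,0,0,0,0, 0.02,0,0,0,0,0, 0.02,0,0,0,0,0, 0.02,0,0,0,0,0, 0.02,0,0,0,0,0, 0.02,0,0,0,0,0, 0.02,0,0,0,0,0, 0.02,0,0,0,0,0, 0,0,0,0,0,0, 0,0,0,0,0,0, 0,0,0,0,0,0, 0,0,0,0,0,0]'
python3 - <<'E'
from cell import cams
from h import *
ims=[]
for n in ['scene','side']:
    c=cams.camera(n);im=c['img'];ims.append(cv2.resize(im[130:330,300:460] if n=='side' else im[200:400,200:360],None,fx=2.5,fy=2.5))
    if n=='side':
        P=world(c);m=(im.max(-1)<70)&(P[...,1]>.15)&(P[...,1]<.36)&(P[...,0]>.45)&(P[...,0]<.5)&(P[...,2]>.075)&(P[...,2]<.22)
        q=P[biggest(m)];print(q.min(0),q.max(0))
cv2.imwrite('pics/clamp2.png',np.hstack(ims)[...,::-1])
E
```

```text
time: 2.48
eef_pos: [0.4725, 0.2877, 0.1488]
orientation: [[0.0, 1.0, -0.0], [1.0, -0.0, -0.0], [-0.0, -0.0, -1.0]]
contact_force: [0.5, 0.4, 0.1]
finger_gap: 0.0003
finger_force: 0.0
[0.47248918 0.25034201 0.12363019] [0.48318094 0.29477587 0.16721288]
```

View pics/clamp2.png

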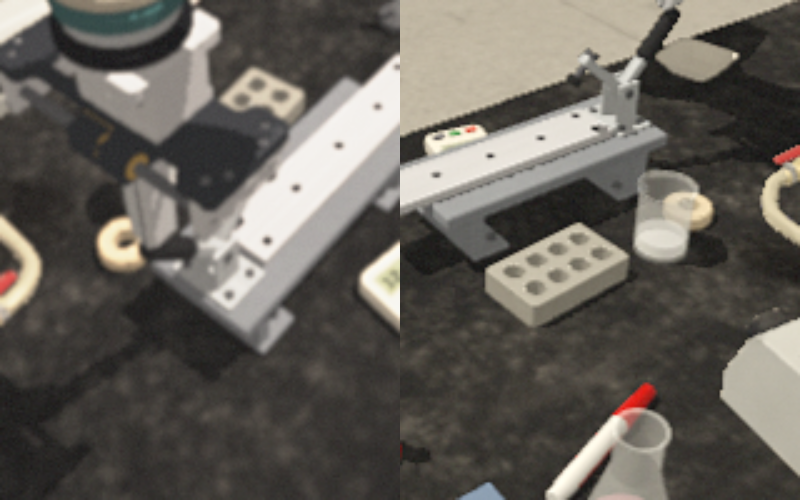

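The clamp is part-open, with the handle at about 45° (side crop, about (655,35)). I'll keep pushing outward and down, then check it numerically.

```bash
cat > cl.py <<'E'
from cell import cams
from h import *
for n in ['side','scene']:
    c=cams.camera(n);im=c['img']
    P=world(c);m=(im.max(-1)<70)&(P[...,1]>.15)&(P[...,1]<.36)&(P[...,0]>.45)&(P[...,0]<.5)&(P[...,2]>.075)&(P[...,2]<.22)
    q=P[biggest(m)];print(n,m.sum(),q.min(0).round(3),q.max(0).round(3))
    cv2.imwrite(f'pics/cl_{n}.png',(im[130:330,300:460] if n=='side' else im[200:400,200:360])[...,::-1])
E
python3 -m crank '[0,0,0,0,0,0, 0,0,0,0,0,0, 0,0,0,0,0,0]'; python3 cl.py
python3 -m crank '[0.012,0,0.008,0,0,0, 0.012,0,0.008,0,0,0, 0.012,0,0.008,0,0,0, 0.012,0,0.008,0,0,0, 0,0,0.01,0,0,0, 0,0,0.01,0,0,0, 0,0,0,0,0,0, 0,0,0,0,0,0, 0,0,0,0,0,0]'; python3 cl.py
```

```text
time: 2.83
eef_pos: [0.4727, 0.2878, 0.1488]
orientation: [[0.0, 1.0, 0.0], [1.0, -0.0, 0.0], [0.0, 0.0, -1.0]]
contact_force: [-0.4, 0.3, 1.1]
finger_gap: 0.0005
finger_force: 0.0
side 155 [0.472 0.251 0.123] [0.484 0.295 0.167]
scene 140 [0.463 0.258 0.121] [0.475 0.299 0.167]
time: 3.68
eef_pos: [0.4727, 0.307, 0.1279]
orientation: [[0.0, 1.0, 0.0], [1.0, -0.0, -0.0], [-0.0, 0.0, -1.0]]
contact_force: [0.5, 0.6, -0.1]
finger_gap: 0.0006
finger_force: 0.0
side 136 [0.471 0.265 0.091] [0.485 0.322 0.109]
scene 287 [0.463 0.278 0.095] [0.481 0.33  0.11 ]
```

```bash
python3 -m crank '[0,0,-0.05,0,0,0, 0,0,-0.05,0,0,0, 0,0,-0.05,0,0,0, 0,0,-0.05,0,0,0, -0.061,0,0,0,0,0, -0.061,0,0,0,0,0, -0.061,-0.003,0,0,0,0, -0.061,-0.003,0,0,0,0, -0.061,-0.003,0,0,0,0, -0.061,-0.003,0,0,0,0, -0.061,-0.003,0,0,0,0, -0.061,-0.002,0,0,0,0, -0.061,0,0,0,0,0, -0.061,0,0,0,0,0, -0.061,0,0,0,0,0, -0.061,0,0,0,0,0, -0.061,0,0,0,0,0, -0.061,0,0,0,0,0, 0,0,0,0,0,0, 0,0,0,0,0,0]' 94 40
python3 cl.py; cat > pl.py <<'E'
from cell import cams
from h import *
for n in ['wrist','side','scene']:
    c=cams.camera(n);P=world(c);im=c['img'].astype(int)
    m=biggest((P[...,0]>.35)&(P[...,0]<.6)&(P[...,1]>-.3)&(P[...,1]<.3)&(P[...,2]>.064)&(P[...,2]<.076)&(im.min(-1)>130))
    q=P[m];r,b=rect(q[:,:2]);pl=np.linalg.lstsq(np.c_[q[:,:2],np.ones(len(q))],q[:,2],rcond=None)[0]
    print(n,np.round(r[0],1),np.round(r[1],1),round(r[2],2),np.round(b,1).tolist(),'z',np.median(q[:,2]).round(4),'slope',pl[:2].round(4))
    r2=(P[...,0]>.49)&(P[...,0]<.6)&(P[...,1]<-.11)&(P[...,1]>-.22)&(P[...,2]>.05)&(P[...,2]<.085)&(np.ptp(im,axis=-1)<30)
    if r2.any():
        k=biggest(r2);q=P[k];a=q[np.argsort(q[:,0])[:5]];print('  needle tip',a.mean(0).round(4),k.sum())
    cv2.imwrite(f'pics/pl_{n}.png',c['img'][...,::-1]);np.savez(f'pics/pl_{n}.npz',**c)
E
python3 pl.py
```

```text
time: 5.45
eef_pos: [0.4659, -0.0352, 0.2082]
orientation: [[0.003, 1.0, 0.001], [1.0, -0.003, 0.0], [0.0, 0.001, -1.0]]
contact_force: [0.2, 0.6, 0.3]
finger_gap: 0.0941
finger_force: 0.0
side 140 [0.468 0.266 0.089] [0.484 0.322 0.109]
scene 377 [0.463 0.27  0.093] [0.481 0.33  0.111]
wrist [467.7  45.3] [197.7  49.5] 88.81 [[440.8999938964844, -53.0], [490.3999938964844, -54.0], [494.6000061035156, 143.60000610351562], [445.1000061035156, 144.60000610351562]] z 0.07 slope [-0.0012  0.0005]
  needle tip [ 0.5191 -0.1682  0.0652] 296
side [469.8  73. ] [260.8  54.4] 89.21 [[440.8999938964844, -57.099998474121094], [495.20001220703125, -57.79999923706055], [498.79998779296875, 203.0], [444.3999938964844, 203.6999969482422]] z 0.0688 slope [-0.0179  0.0003]
  needle tip [ 0.5222 -0.1709  0.0647] 92
scene [468.   75.3] [260.4  51.4] 88.97 [[440.0, -54.400001525878906], [491.3999938964844, -55.400001525878906], [496.0, 205.0], [444.6000061035156, 205.89999389648438]] z 0.0683 slope [0.0071 0.    ]
  needle tip [ 0.5226 -0.1694  0.0637] 57
```

View pics/pl_wrist.png

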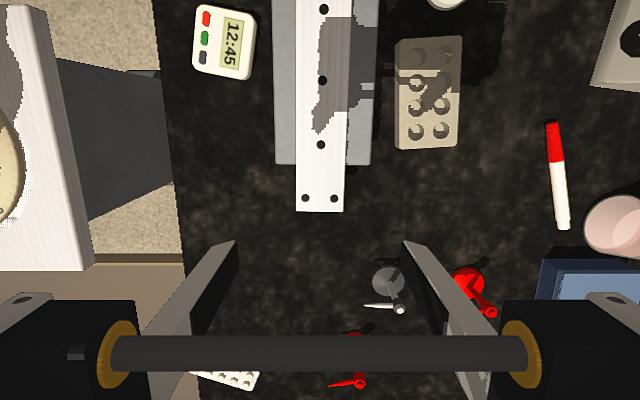

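The wrist view shows the plate's front edge at row 211 (columns 296–343) and the needle tip at (364,305), with a clear path between them. The clamp is open, so I'll turn by the yaw and descend to grip the overhang.

```bash
python3 -m crank '[0,0,0.045,0,0,0.0029, 0,0,0.045,0,0,0, 0,0,0.045,0,0,0, 0,0,0.045,0,0,0, 0,0,0.045,0,0,0, 0,0,0.045,0,0,0, 0,0,0.045,0,0,0, 0,0,0.045,0,0,0, 0,0,0.045,0,0,0, 0,0,0,0,0,0, 0,0,0,0,0,0]' 94 40
python3 -m crank '[0,0,0,0,0,0, 0,0,0,0,0,0, 0,0,0,0,0,0, 0,0,0,0,0,0, 0,0,0,0,0,0, 0,0,0,0,0,0, 0,0,0,0,0,0, 0,0,0,0,0,0]' 46 40
python3 pl.py
```

```text
time: 6.62
eef_pos: [0.4652, -0.0336, 0.0456]
orientation: [[0.017, 1.0, -0.002], [1.0, -0.017, 0.001], [0.001, -0.002, -1.0]]
contact_force: [0.5, 0.4, 0.0]
finger_gap: 0.0935
finger_force: 0.0
time: 7.28
eef_pos: [0.466, -0.0345, 0.0462]
orientation: [[0.018, 1.0, 0.001], [1.0, -0.018, -0.0], [-0.0, 0.001, -1.0]]
contact_force: [0.6, -0.2, 1.3]
finger_gap: 0.0489
finger_force: 40.0
wrist [468.   73.2] [47.7 50.1] 88.56 [[442.3999938964844, 50.0], [492.3999938964844, 48.79999923706055], [493.6000061035156, 96.4000015258789], [443.6000061035156, 97.69999694824219]] z 0.0701 slope [0.0004 0.0012]
side [470.7  85.4] [ 58.6 232.6] 1.51 [[438.29998779296875, 200.89999389648438], [444.5, -31.600000381469727], [503.0, -30.100000381469727], [496.8999938964844, 202.5]] z 0.0688 slope [-0.0233 -0.0008]
  needle tip [ 0.5225 -0.171   0.065 ] 95
scene [468.2  74.4] [262.1  52.9] 89.6 [[440.79998779296875, -56.400001525878906], [493.70001220703125, -56.79999923706055], [495.6000061035156, 205.3000030517578], [442.6000061035156, 205.60000610351562]] z 0.0683 slope [0.0018 0.0002]
  needle tip [ 0.5554 -0.1663  0.0512] 1
```

```bash
python3 -m crank '[-0.005,0,0,0,0,0, -0.01,0,0,0,0,0, -0.013,0,0,0,0,0, -0.013,0,0,0,0,0, -0.013,0,0,0,0,0, -0.013,0,0,0,0,0, -0.013,0,0,0,0,0, -0.013,0,0,0,0,0, -0.013,0,0,0,0,0, -0.013,-0.001,0,0,0,0, -0.013,0,0,0,0,0, -0.013,0,0,0,0,0, -0.013,0,0,0,0,0, -0.013,0,0,0,0,0, -0.013,0,0,0,0,0, -0.013,0,0,0,0,0, -0.013,0,0,0,0,0, -0.013,0,0,0,0,0, -0.012,0,0,0,0,0, -0.01,0,0,0,0,0]'
python3 -m crank '[-0.005,0,0,0,0,0, 0,0,0,0,0,0, 0,0,0,0,0,0, 0,0,0,0,0,0]'
python3 pl.py; python3 cl.py
```

```text
time: 9.1
eef_pos: [0.4636, -0.133, 0.0459]
orientation: [[0.018, 1.0, -0.0], [1.0, -0.018, -0.0], [-0.0, -0.0, -1.0]]
contact_force: [-0.3, 0.4, -1.4]
finger_gap: 0.049
finger_force: 40.0
time: 9.43
eef_pos: [0.4638, -0.1352, 0.0461]
orientation: [[0.018, 1.0, 0.0], [1.0, -0.018, -0.002], [-0.002, 0.001, -1.0]]
contact_force: [0.1, -1.8, 0.3]
finger_gap: 0.0486
finger_force: 40.0
wrist [465.5 -27.2] [47.  49.9] 88.94 [[440.20001220703125, -50.29999923706055], [490.0, -51.20000076293945], [490.8999938964844, -4.199999809265137], [441.0, -3.299999952316284]] z 0.07 slope [ 0.0001 -0.0004]
  needle tip [ 0.5359 -0.1659  0.0638] 277
side [467.7  -9.1] [222.1  52.4] 88.8 [[439.20001220703125, -119.5], [491.6000061035156, -120.5999984741211], [496.20001220703125, 101.4000015258789], [443.79998779296875, 102.5]] z 0.0688 slope [-0.0285  0.0006]
  needle tip [ 0.522  -0.1708  0.0646] 94
scene [465.7 -25.6] [261.8  51.3] 89.14 [[438.1000061035156, -156.10000610351562], [489.29998779296875, -156.8000030517578], [493.29998779296875, 104.9000015258789], [442.0, 105.69999694824219]] z 0.0684 slope [ 0.0064 -0.0005]
  needle tip [ 0.5262 -0.168   0.0648] 53
side 131 [0.47  0.266 0.093] [0.485 0.321 0.108]
scene 368 [0.463 0.272 0.093] [0.48  0.33  0.111]
```

View pics/pl_wrist.png

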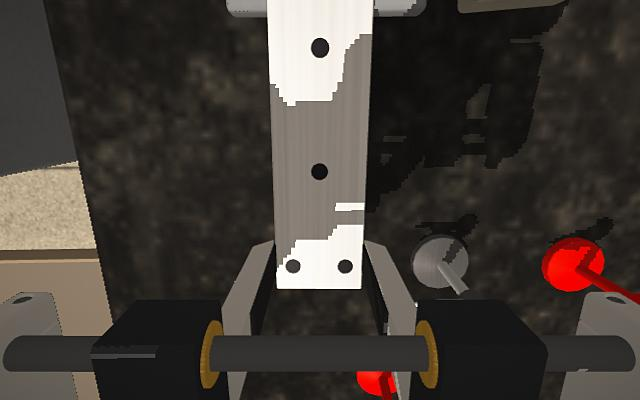

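View pics/pl_side.png

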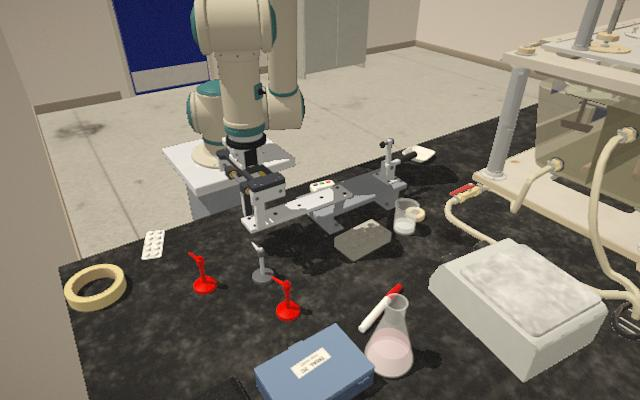

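The wrist view shows the front edge at row 289. The side view shows the plate held level with the clamp open, and the needle tip unobstructed at (251,242). About 12.5 mm remain, so I'll move 12 mm and then measure finely.

```bash
python3 -m crank '[-0.006,0,0,0,0,0, -0.01,0,0,0,0,0, -0.008,0,0,0,0,0, -0.004,0,0,0,0,0, -0.002,0,0,0,0,0, 0,0,0,0,0,0, 0,0,0,0,0,0, 0,0,0,0,0,0]'
python3 pl.py
python3 - <<'E'
from h import *
c=dict(np.load('pics/pl_wrist.npz'));g=c['img'].min(-1).astype(float)
for u in (295,319,343):
    col=g[:,u];vs=np.arange(265,345);d=-np.diff(col[vs]);k=vs[np.argmax(d)];hi=col[k-4];lo=col[k+5]
    s=k-3+sum((col[k-3:k+5]-lo)/(hi-lo))-.5;print('front',u,s,onplane(c,u,s,.07).round(4))
ims=[]
for n,(x,y,w,h) in dict(side=(230,200,60,60),scene=(340,165,60,60)).items():
    c=np.load(f'pics/pl_{n}.npz');ims.append(cv2.resize(c['img'][y:y+h,x:x+w],None,fx=6.5,fy=6.5,interpolation=0))
cv2.imwrite('pics/fin.png',np.hstack(ims)[...,::-1])
E
```

```text
time: 10.35
eef_pos: [0.4634, -0.1466, 0.046]
orientation: [[0.018, 1.0, -0.0], [1.0, -0.018, -0.0], [-0.0, -0.0, -1.0]]
contact_force: [-0.5, 0.3, -0.7]
finger_gap: 0.0487
finger_force: 40.0
wrist [465.2 -38.1] [46.2 49.9] 88.77 [[439.79998779296875, -60.70000076293945], [489.70001220703125, -61.79999923706055], [490.70001220703125, -15.600000381469727], [440.79998779296875, -14.5]] z 0.07 slope [-0.0011  0.0017]
  needle tip [ 0.5175 -0.1683  0.065 ] 1102
side [468.6 -25.4] [ 56.8 228.9] 1.06 [[438.1000061035156, 88.5], [442.29998779296875, -140.3000030517578], [499.1000061035156, -139.3000030517578], [494.79998779296875, 89.5999984741211]] z 0.0688 slope [-0.0255  0.0004]
  needle tip [ 0.5227 -0.1706  0.0654] 93
scene [465.5 -37.1] [263.2  51.9] 89.67 [[438.70001220703125, -168.5], [490.70001220703125, -168.89999389648438], [492.20001220703125, 94.30000305175781], [440.29998779296875, 94.69999694824219]] z 0.0683 slope [0.0019 0.0005]
  needle tip [ 0.5219 -0.1681  0.0648] 57
front 295 288.1981981981982 [ 0.4485 -0.1646  0.07  ]
front 319 288.2169811320755 [ 0.4626 -0.1649  0.07  ]
front 343 288.457345971564 [ 0.4767 -0.1653  0.07  ]
```

View pics/fin.png

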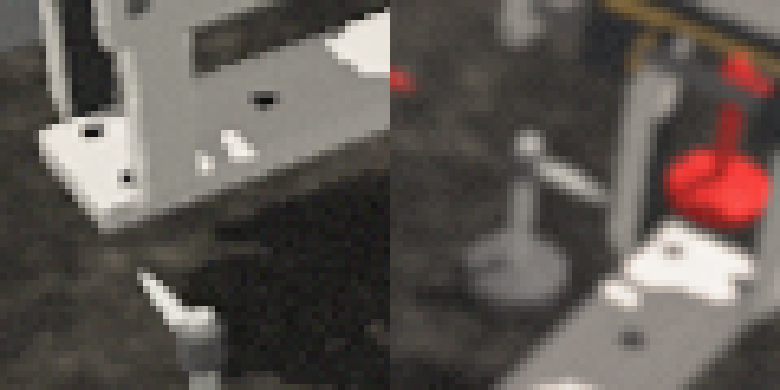

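The side crop shows the plate corner at about (105,225) and the tip at (140,275). The tip is visible to the wrist camera too, so I'll compare the needle axis and the front edge in that single image.

```bash
python3 - <<'E'
from h import *
c=dict(np.load('pics/pl_wrist.npz'));P=world(c);im=c['img'].astype(int)
m=(P[...,0]>.505)&(P[...,0]<.56)&(P[...,1]<-.15)&(P[...,1]>-.19)&(P[...,2]>.055)&(P[...,2]<.078)
k=biggest(m);v,u=np.nonzero(k);print(k.sum(),u.min(),u.max(),v.min(),v.max())
for uu in range(u.min(),u.max()+1,4):
    vv=v[u==uu];print(uu,vv.min(),vv.max(),onplane(c,uu,vv.mean(),.065).round(4),P[vv.astype(int),uu,2].max().round(4))
cv2.imwrite('pics/w.png',cv2.resize(c['img'][220:340,250:450],None,fx=4,fy=4,interpolation=0)[...,::-1])
E
```

```text
1007 409 489 273 299
409 287 287 [ 0.5168 -0.168   0.065 ] 0.063
413 286 289 [ 0.5192 -0.1683  0.065 ] 0.0666
417 286 289 [ 0.5216 -0.1684  0.065 ] 0.0664
421 285 290 [ 0.524  -0.1684  0.065 ] 0.0668
425 285 290 [ 0.5264 -0.1685  0.065 ] 0.0674
429 284 291 [ 0.5288 -0.1685  0.065 ] 0.0677
433 284 291 [ 0.5313 -0.1686  0.065 ] 0.0676
437 283 292 [ 0.5337 -0.1686  0.065 ] 0.0684
441 283 292 [ 0.5361 -0.1687  0.065 ] 0.0684
445 283 292 [ 0.5385 -0.1687  0.065 ] 0.0682
449 283 292 [ 0.5409 -0.1688  0.065 ] 0.0688
453 283 292 [ 0.5433 -0.1688  0.065 ] 0.0683
457 283 292 [ 0.5457 -0.1689  0.065 ] 0.0686
461 281 292 [ 0.5481 -0.1682  0.065 ] 0.0689
465 275 292 [ 0.5503 -0.1663  0.065 ] 0.0688
469 273 297 [ 0.5528 -0.1673  0.065 ] 0.072
473 273 299 [ 0.5552 -0.168   0.065 ] 0.0738
477 274 299 [ 0.5577 -0.1684  0.065 ] 0.0757
481 278 299 [ 0.5603 -0.1698  0.065 ] 0.0772
485 282 299 [ 0.5628 -0.1712  0.065 ] 0.0763
489 292 299 [ 0.5656 -0.1747  0.065 ] 0.0771
```

View pics/w.png

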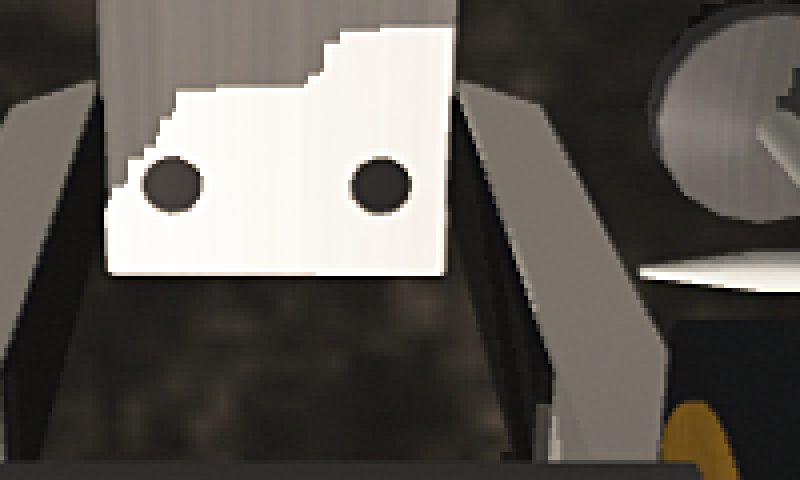

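```bash
python3 - <<'E'
from h import *
w=dict(np.load('pics/pl_wrist.npz'));s=dict(np.load('pics/pl_side.npz'));c=dict(np.load('pics/pl_scene.npz'))
u=np.array([.0209,.9998]);f=lambda p:round(float(p[:2]@u*1000),2)
w0=dict(np.load('pics/wrist.npz'));E=w0['extrinsics'].copy();E[:3,3]+=np.array([.4659,-.0352,.2082])-[.5744,.00006,.1839];w0['extrinsics']=E
print('wrist prev: front',f(onplane(w0,319.5,211.8,.07)),'tip',f(onplane(w0,366,305.5,.065)))
# side: saved edge, subpixel along line between the two corners vs tip
i=np.load('pics/pl_side.npz')['img']
for a in [(236.2,220),(241,227),(245.4,233.4)]: print('side front',f(onplane(s,*a,.07)),onplane(s,*a,.07).round(4))
print('side tip',f(onplane(s,251.2,241.5,.065)))
for n,cc in (('side0','side'),('scene0','scene')):
    pass
s0=dict(np.load('pics/side.npz'));c0=dict(np.load('pics/scene.npz'))
print('scene tip',f(onplane(c,374.2,195.9,.065)))
# local contour corners of bright plate patch, side
for n,c in (('side0',s0),('scene0',c0),('side',s),('scene',dict(np.load('pics/pl_scene.npz')))):
    g=c['img'].min(-1);P=world(c);m=((g>120)&(P[...,2]>.06)&(P[...,2]<.078)&(P[...,0]<.51)).astype(np.uint8)
    m=biggest(m) if n[-1]=='0' else m>0
    q=np.argwhere(m);pr=np.array([f(onplane(c,b,a,.07)) for a,b in q]);X=np.array([onplane(c,b,a,.07)[0] for a,b in q])
    print(n,[round(float(pr[(X>l)&(X<l+.006)].min()),1) for l in (.444,.45,.456,.462,.468,.474,.48) if ((X>l)&(X<l+.006)).any()])
E
```

```text
wrist prev: front -45.59 tip -159.63
side front -157.14 [ 0.4426 -0.1664  0.07  ]
side front -158.89 [ 0.4708 -0.1688  0.07  ]
side front -160.4 [ 0.4954 -0.1708  0.07  ]
side tip -159.53
scene tip -157.03
side0 [-48.7, -48.7, -50.7, -50.8, -50.9, -51.0, -51.1]
scene0 [-42.0, -41.9, -41.8, -43.0, -42.9, -42.7, -42.6]
side [-512.4, -511.8, -512.0, -511.2, -511.4, -509.0, -511.2]
scene [-523.9, -523.5, -521.5, -523.1, -524.8, -522.8, -524.5]
```

Two wrist views agree that about 2 mm remain.

```bash
python3 -m crank '[-0.0025,0,0,0,0,0, -0.0025,0,0,0,0,0, 0,0,0,0,0,0, 0,0,0,0,0,0, 0,0,0,0,0,0, 0,0,0,0,0,0, 0,0,0,0,0,0]'
cat > fin.py <<'E'
from cell import cams,bot
from h import *
yaw=np.array([.0209,.9998])
for t in range(3):
    c=cams.camera('wrist');P=world(c);g=c['img'].min(-1).astype(float);F=[]
    for u in range(290,350,4):
        col=g[:,u];vs=np.arange(265,330);k=vs[np.argmax(-np.diff(col[vs]))];hi=col[k-4];lo=col[k+5]
        F.append(onplane(c,u,k-3+sum((col[k-3:k+5]-lo)/(hi-lo))-.5,.07)[:2])
    F=np.array(F);m=(P[...,0]>.505)&(P[...,0]<.56)&(P[...,1]<-.15)&(P[...,1]>-.19)&(P[...,2]>.055)&(P[...,2]<.078)
    k=biggest(m);v,u=np.nonzero(k);T=np.array([onplane(c,a,v[u==a].mean(),.065)[:2] for a in range(u.min()+3,u.min()+40)])
    print('front-tip mm',np.median(F@yaw-0)*1000-np.median(T@yaw)*1000,'edge slope',np.polyfit(*F.T,1)[0],'needle slope',np.polyfit(*T.T,1)[0])
s=bot.get_state();print(s['eef_pos'],s['contact_force'],s['ft_torque'],s['finger_force'],abs(s['dq']).max())
E
python3 fin.py; python3 pl.py; python3 cl.py
```

```text
time: 11.08
eef_pos: [0.4634, -0.1483, 0.046]
orientation: [[0.018, 1.0, 0.0], [1.0, -0.018, 0.0], [0.0, 0.0, -1.0]]
contact_force: [-0.4, 0.9, -0.6]
finger_gap: 0.0486
finger_force: 40.0
front-tip mm 0.25271947151571794 edge slope -0.025396795699488776 needle slope -0.005609627967080043
front-tip mm 0.24864061024408102 edge slope -0.024807416165455946 needle slope -0.005607676502014132
front-tip mm 0.24960596934326418 edge slope -0.0255126974673427 needle slope -0.005608256212560979
[ 0.46337376 -0.14830565  0.04597996] [-0.70610837  1.80703088 -1.19938417] [0.28342532 0.00062361 0.06395465] 39.99601364135742 0.0014044424481602703
wrist [465.2 -40.2] [46.7 49.8] 88.5 [[439.79998779296875, -62.900001525878906], [489.5, -64.19999694824219], [490.70001220703125, -17.5], [441.0, -16.200000762939453]] z 0.07 slope [-0.0005  0.0002]
  needle tip [ 0.5174 -0.168   0.0654] 1146
side [469.4 -29.3] [ 56.4 234.9] 0.94 [[439.20001220703125, 87.69999694824219], [443.1000061035156, -147.1999969482422], [499.5, -146.3000030517578], [495.6000061035156, 88.69999694824219]] z 0.0688 slope [-0.0279  0.0004]
  needle tip [ 0.5226 -0.1711  0.0651] 93
scene [465.7 -38.9] [262.2  52.4] 89.58 [[438.5, -169.8000030517578], [490.8999938964844, -170.10000610351562], [492.79998779296875, 92.0], [440.3999938964844, 92.4000015258789]] z 0.0683 slope [0.0037 0.0012]
  needle tip [ 0.5222 -0.1687  0.0643] 55
side 130 [0.468 0.267 0.092] [0.484 0.324 0.108]
scene 369 [0.463 0.273 0.093] [0.48  0.329 0.111]
```

```bash
python3 -c "
from cell import job
print(job.hand_in())"
```

```text
the job is handed in; nothing more can be done
None
```

I handed the job in: the clamp is fully open, and the plate was slid flat along the riser and is held still and level, its leading end within about 0.3 mm of the pointer tip by the wrist camera.

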